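Restock the topping tins: old one forward, new one behind

ROBOT

A 6-joint arm with a two-finger parallel gripper is mounted at the origin on the work surface. World frame = base frame: x ahead of the robot, y to its left, z up, the work surface at z = 0. Lengths are in m, angles in degrees, forces in N, time in s.
With the tool pointing down it reaches from about 0.4 to 0.825 m from the base axis. Payload 7 kg.
Tool frame: the origin (TCP) lies midway between the tips of the shut fingers; the grasp point (between the pads) lies 19 mm behind it; x points along the fingers, z is the direction in which the jaws open and shut, and the axes are right-handed (so a half turn about x gives the same grasp; the last joint's range is limited). The gripper opens to 88 mm and grips with 3 to 60 N. Pads are 19 mm wide; open, the fingers measure 130 mm over their backs; the gripper's body (78 mm by 193 mm) begins 47 mm behind the grasp point.
Start: joints at [-52.592, 20.546, 0.682, 0, -70.136, -16.507], TCP at [0.241, -0.631, 0.227] pointing down, gripper open.
Joint ranges: [-176.03, 176.03], [-82.01, 121.73], [-58.28, 71.71], [-173.87, 95.51], [-174.79, -0.11], [-173.66, 173.66]. Speed limits (degrees/s): [136.94, 136.94, 172.46, 180, 180, 180].

INTERFACE

Orientations are given as [roll, pitch, yaw] about the fixed x, y, z axes, in that order (R = Rz(yaw) Ry(pitch) Rx(roll)).
In Python, from plant import get_state, capture, close_job gives the robot as it stands.
- The arm moves only by the tool play_rows, never from a script. Its argument "series" is one flat list of numbers, 4 for each row, row after row: the shift along the tool's x, y, z in m, then the turn about the tool's x in rad. In form: [tx, ty, tz, spin, tx, ty, tz, spin, ...]. A call has exactly 5 rows; each row shifts and turns the commanded pose from where the row before left it, along the tool's axes as they then stand; what a row does not reach is not made up. A row lasts 1/12 s, in which the tool goes at most 41.7 mm and 7.16 degrees, less where a joint would pass 70% of its speed; a pose out of reach is approached as far as the arm can. A call is refused whole if a number of a shift passes 0.0417 or a number of a turn 0.125, either way. A call with a gripper value outside its range is refused whole. "jaw" is the opening in per cent of the stroke, from 0 (shut) to 100 (fully open), set as the call begins (left out, the last holds). The fingers move at their own pace and stop on an object; "squeeze" is the grip in N (left out, the last holds). Time passes only in rows, so rows that do not move let the fingers close, or fill a call up. It gives the time, the measured TCP pose, the force and the opening at its end, in the units of the state.
- get_state(): the state, without advancing time (a new reading comes with each control period).
- capture(name): name is "scene" or "top" or "wrist"; returns a dict with "img" (400x640x3 uint8, blue, green, red), "K" (3x3 intrinsics, pixels), "k1" (the pictures are not rectified: a ray, as slopes to the right and down, at radius r is drawn at 1 + k1 r^2 times it, then the intrinsics apply), "world_from_camera" (4x4, takes a point from camera to world coordinates). Camera axes: x right, y down, z forward; pixel columns grow to the right and rows downward; lengths in m; the calibration is good to about 2 mm. A picture is of the moment at which its call begins. There is no depth.
- close_job(): hands the job in, once; it reports no verdict.
The state is a dict: "time_s": time; "joints": joint angles; "qd": joint speeds; "joint_torque": joint torques, N m; "tcp_pos": TCP position; "eef_rot": TCP orientation; "contact_force": force on the tool from outside, world axes, zero at the start; "moment": the same for the moment, N m; "gripper_width": finger opening in m.
Only numpy, scipy, OpenCV 4.12 (cv2) and the standard library are available. Lean on these libraries where they do the work, as an engineer would, in place of code of your own. Each camera call takes 0.05 s, during which the arm holds its last target.

TASK

On the low shelf the row of short round topping tins is down to one, standing on the paper disc at the back. Bring that tin forward on to the front paper disc of its own row, then stand the matching short round tin from the counter on the back disc behind it. Leave both upright and wholly on their discs, and do not shift or topple the tall narrow tin that stands on the shelf.

Things in the scene. Friction and masses are not known exactly. Their poses are not given: they have to be found in the camera images.
- shelf: Fixed low steel shelf, 268 x 340 mm, deck 30 mm high. Origin: centre of its underside; x to the back, y across rows, z up. Lips above deck: front (robot side) 12 mm, back 30 mm. Three rows along x at y = -110, 0, 110 mm, wire rails 8 mm high between. Each row has white 90 mm paper discs centred at x = -55 (front, empty) and +55 mm (back, one tin: short round, tall round or square, any order).
- old_tin: The older short round tin, about on a back disc of the shelf: upright cylinder, 52 mm diameter, 80 mm high, card-brown with a paper band and steel lid, 0.18 to 0.35 kg. Origin: centre of its underside, z up along the tin. The only round tin of this size on the shelf.
- new_tin: The new short round tin, same as old_tin (52 mm diameter, 80 mm high, 0.18 to 0.35 kg), upright on the counter left of the shelf (+y). Origin: centre of its underside, z up. At least 100 mm from it, centre to centre, stand a tall narrow round tin (40 mm diameter, 115 mm high) and a square tin (50 x 50 x 80 mm), not needed.
- tall_tin: The tall narrow round tin about on the back disc of another row of the shelf: upright cylinder, 40 mm diameter, 115 mm high, same brown card and steel lid. Origin: centre of its underside, z up. To be left standing where it is.
Mind the look-alikes: they are no part of the job. What is shaped like the new_tin but yellow is not meant. What is shaped like the old_tin but turquoise is not meant.

How it is judged:
By the outcome, as a careful person would: the job done as asked, in the order asked, and still so for the second after the job is handed in, with the robot touching nothing.
It also fails if it takes over 56 s, if anything falls off the work surface, if the arm or the gripper's body presses on something with over 40 N, if the wrist force passes 120 N, or if a joint passes its speed limit or range.

## Working session

There is one attempt and no reset: what is moved stays moved. The work goes in short steps, Python scripts to look and compute and a tool call to move; the robot and the scene stay as the last step left them, time stands still between calls to the robot, and variables do not carry over. Pictures are saved under pics/ and viewed, and the job is handed in when it is done.

Besides the shell and the picture viewer there is one more tool, called after ">>>" as a command line: name --argument value ..., lists and objects as JSON in quotes. play_rows: Moves the arm, as the interface text tells. Its arguments: {"type":"object","properties":{"series":{"type":"array","items":{"type":"number"}},"jaw":{"type":"number"},"squeeze":{"type":"number"}},"required":["series"]}

```bash
mkdir -p pics; python3 - <<'E'
from plant import get_state, capture
import cv2,pickle
print(get_state())
d={}
for n in("scene","top"):
    c=capture(n); cv2.imwrite(f"pics/{n}0.png",c["img"]); d[n]=c
    print(n,c["K"],c["k1"],c["world_from_camera"])
pickle.dump(d,open("c0.pkl","wb"))
E
```

```text
{'time_s': 0.0, 'joints': array([-5.25914807e+01,  2.05910182e+01,  6.32694987e-01, -1.93016026e-02,
       -7.01357643e+01, -1.65076490e+01]), 'qd': array([ 0.04413895, -0.06450989,  0.0441786 ,  0.01384479, -0.08420303,
        0.05440939]), 'joint_torque': array([-2.02676752e-04, -5.82715738e+01,  2.93034106e+01,  6.99654311e+00,
        6.91700276e-03, -1.61505550e-04]), 'tcp_pos': array([ 0.24060616, -0.63012896,  0.22562178]), 'eef_rot': array([  5.59369419,  89.90417822, 116.48799101]), 'contact_force': array([-0.35639852,  0.03994377, -0.16272232]), 'moment': array([ 0.00732032, -0.02679216, -0.01100735]), 'gripper_width': 0.08795983910043113}
scene [[423.88559782   0.         324.21784445]
 [  0.         423.88559782 200.05563003]
 [  0.           0.           1.        ]] -0.09049989791002909 [[ 0.10376799  0.6859745  -0.7201883   1.30924343]
 [ 0.99459579 -0.06910811  0.07748086 -0.04650017]
 [ 0.00337904 -0.72433629 -0.68943856  0.7857181 ]
 [ 0.          0.          0.          1.        ]]
top [[364.09779382   0.         319.51094451]
 [  0.         364.09779382 196.38217413]
 [  0.           0.           1.        ]] 0.01179638698572565 [[-0.02666327 -0.98418587  0.17512066  0.38727765]
 [-0.99949146  0.02931188  0.0125549   0.04269601]
 [-0.01748947 -0.17469685 -0.98446693  0.91641954]
 [ 0.          0.          0.          1.        ]]
```

View pics/scene0.png

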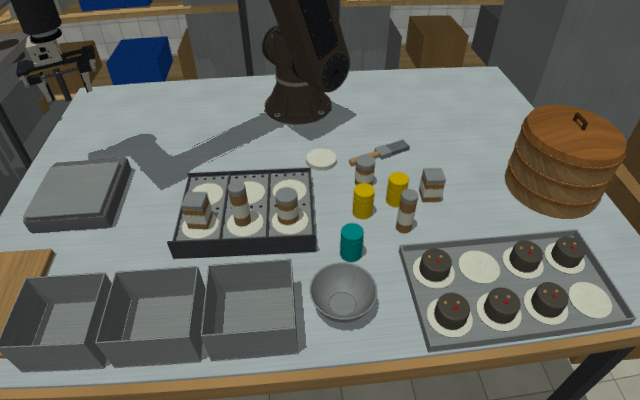

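View pics/top0.png

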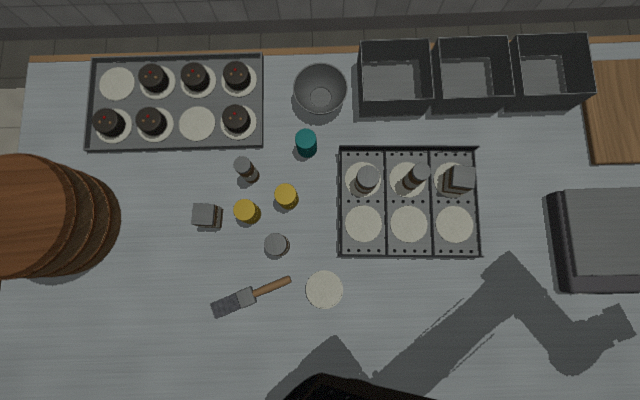

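The scene picture shows the brown short tin on the shelf's +y row near (287,205), the tall tin in the middle row, the square tin in the right row, and the new tin on the counter near (365,170). In the top picture the old tin's lid is near (367,178), the tall tin near (421,172) and the new tin near (276,244). I'll enlarge these to read them more closely.

```bash
cat > h.py <<'E'
import numpy as np, cv2, pickle
def ray(c,uv):
    uv=np.array(uv,float).reshape(-1,1,2)
    p=cv2.undistortPoints(uv,c["K"],np.array([c["k1"],0,0,0.]))[:,0]
    T=c["world_from_camera"]; d=np.c_[p,np.ones(len(p))]@T[:3,:3].T
    return T[:3,3],d
def at(c,uv,z):
    o,d=ray(c,uv); return o+d*((z-o[2])/d[:,2])[:,None]
def proj(c,P):
    T=np.linalg.inv(c["world_from_camera"]); P=np.atleast_2d(P)
    return cv2.projectPoints(P.astype(float),cv2.Rodrigues(T[:3,:3])[0],T[:3,3],c["K"],np.array([c["k1"],0,0,0.]))[0][:,0]
def crop(c,x,y,w,h,s,f):
    im=cv2.resize(c["img"][y:y+h,x:x+w],None,fx=s,fy=s,interpolation=cv2.INTER_CUBIC)
    for i in range(0,w,10): cv2.putText(im,str(x+i),(i*s,8),0,.3,(0,255,255),1); cv2.line(im,(i*s,10),(i*s,14),(0,255,255),1)
    for i in range(0,h,10): cv2.putText(im,str(y+i),(0,i*s+4),0,.3,(0,255,255),1)
    cv2.imwrite(f,im)
E
python3 - <<'E'
from h import *
d=pickle.load(open("c0.pkl","rb"))
crop(d["top"],330,140,155,120,5,"pics/a.png")
crop(d["top"],225,150,120,110,5,"pics/b.png")
E
```

```text
(no output)
```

View pics/a.png

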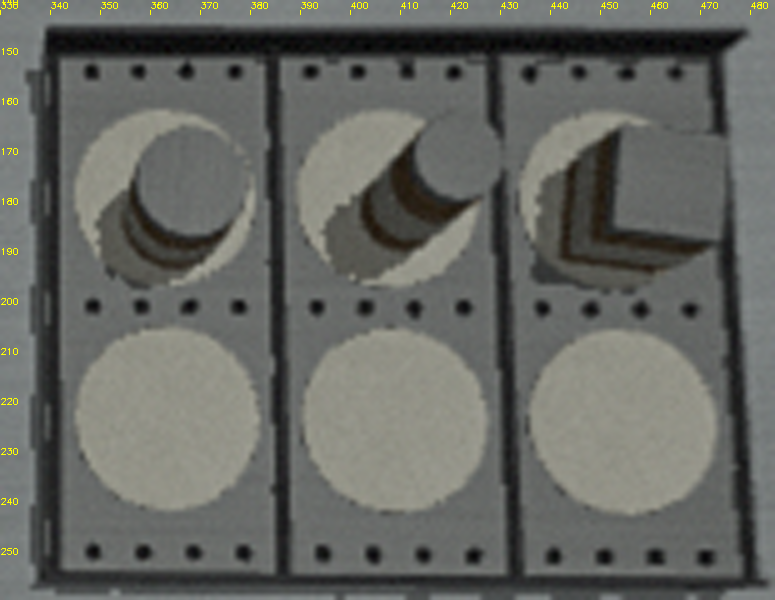

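View pics/b.png

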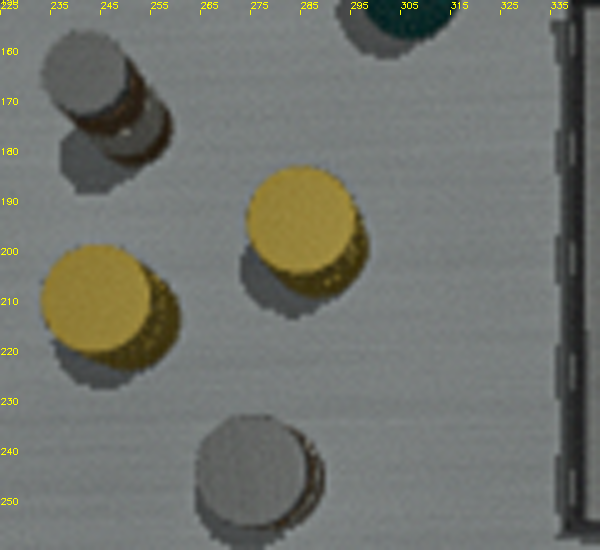

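```bash
python3 - <<'E'
from h import *
d=pickle.load(open("c0.pkl","rb"));c=d["top"]
f=at(c,[(363.2,223.4),(408.6,223.6),(454.4,224.0)],.03);print("front",f)
u=f[0]-f[2];print(np.linalg.norm(u),"yaw",np.degrees(np.arctan2(-u[0],u[1])))
y=np.arctan2(-u[0],u[1]); R=np.array([[np.cos(y),-np.sin(y)],[np.sin(y),np.cos(y)]])
C=f.mean(0)[:2]-R@[-.055,0]; print("shelf",C)
for yy in(.11,0):
  for xx in(-.055,.055): print("disc",xx,yy,C+R@[xx,yy])
print("lip",[C+R@[x,.11] for x in(-.134,.134)])
print("old",at(c,[(367.6,175.8)],.11),"tall",at(c,[(421.2,170.8)],.145),"new",at(c,[(274.8,243.8)],.08))
print("yel",at(c,[(284.8,193.4),(243.8,209.2)],.08))
print("tall/sq ctr",at(c,[(241.8,164)],.115),at(c,[(204,213)],.08), "teal",at(c,[(306,138)],.08))
s=d["scene"]
for n,p in(("old",[*at(c,[(367.6,175.8)],.11)[0]]),("new",at(c,[(274.8,243.8)],.08)[0])): print(n,proj(s,p))
print("discs in scene",proj(s,f))
# spatula & paper
print(at(c,[(290,280),(324,289)],0.0))
crop(s,170,140,160,120,5,"pics/c.png"); crop(s,310,130,140,120,5,"pics/d.png")
E
```

```text
front [[ 0.47499307 -0.05057655  0.03      ]
 [ 0.4714132  -0.16048584  0.03      ]
 [ 0.46737007 -0.27058108  0.03      ]]
0.22013655410015537 yaw -1.9844659753367142
shelf [ 0.5262258  -0.16245239]
disc -0.055 0.11 [ 0.47506792 -0.0506138 ]
disc 0.055 0.11 [ 0.58500195 -0.05442294]
disc -0.055 0 [ 0.47125878 -0.16054782]
disc 0.055 0 [ 0.58119281 -0.16435696]
lip [array([ 0.3961153 , -0.04787814]), array([ 0.66395457, -0.05715859])]
old [[ 0.57484585 -0.05725353  0.11      ]] tall [[ 0.57420591 -0.16919217  0.145     ]] new [[0.42911084 0.15842373 0.08      ]]
yel [[0.54556869 0.134395   0.08      ]
 [0.51103368 0.23024857 0.08      ]]
tall/sq ctr [[0.61003607 0.22797152 0.115     ]] [[0.50483399 0.32288951 0.08      ]] teal [[0.67944338 0.08201676 0.08      ]]
old [[286.21116753 194.26517982]]
new [[365.22312345 160.30506961]]
discs in scene [[289.02483257 190.76462537]
 [247.36928393 192.68426059]
 [205.62928533 194.51116104]]
[[0.34375812 0.1324768  0.        ]
 [0.32015921 0.04954576 0.        ]]
```

View pics/c.png

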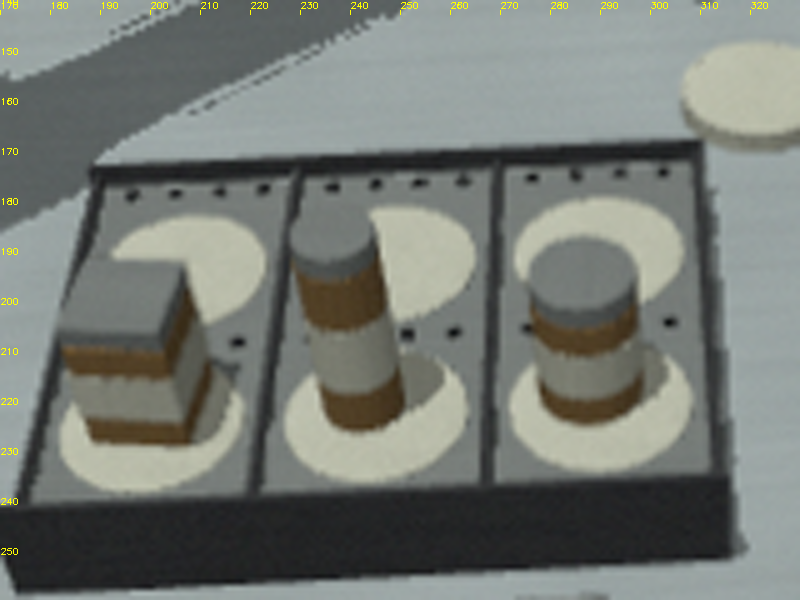

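View pics/d.png

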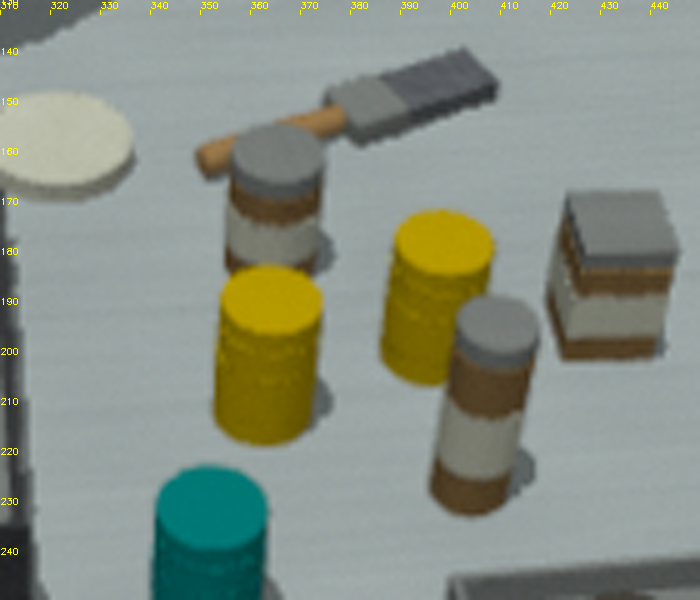

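The two cameras agree: old tin at about (0.575,-0.057), new tin at about (0.429,0.158), and shelf yaw about -2°. I'll put the jaws along the shelf's x so the gripper body stays clear of the tall tin.

```bash
cat > go.py <<'E'
import sys,numpy as np
from scipy.spatial.transform import Rotation as Ro
from plant import get_state
def info(tgt=None,yaw=-2.0):
    s=get_state(); R=Ro.from_euler("xyz",s["eef_rot"],degrees=True).as_matrix()
    z=R[:,2]; a=np.degrees(np.arctan2(z[1],z[0]))
    print("t",s["time_s"],"tcp",s["tcp_pos"].round(4),"q",s["joints"].round(1),"F",s["contact_force"].round(1),"w",round(s["gripper_width"],4))
    print("toolx",R[:,0].round(4),"jaw az",a.round(2),"spin rad to yaw(+ about tool x = - about world z):",[round(float(np.radians((a-yaw-k+180)%360-180)),4) for k in(0,180)])
    if tgt is not None: print("tool shift to target",(R.T@(np.array(tgt)-s["tcp_pos"])).round(4))
if __name__=="__main__":
    info([float(v) for v in sys.argv[1:4]] if len(sys.argv)>3 else None)
E
python3 go.py .575 -.057 .20
```

```text
t 0.1 tcp [ 0.2406 -0.6302  0.2257] q [-52.6  20.6   0.6  -0.  -70.1 -16.5] F [ 0.1  0.5 -0.5] w 0.0877
toolx [-6.0e-04  1.3e-03 -1.0e+00] jaw az 110.9 spin rad to yaw(+ about tool x = - about world z): [1.9704, -1.1712]
tool shift to target [ 0.0263 -0.5168  0.4162]
```

>>> play_rows --series '[0, 0, 0, -0.117, 0, 0, 0, -0.117, 0, 0, 0, -0.117, 0, 0, 0, -0.117, 0, 0, 0, -0.117]' --jaw 100 --squeeze 20

```text
time_s: 0.52
tcp_pos: [0.2407, -0.6303, 0.226]
eef_rot: [-28.6, 89.9, 116.1]
contact_force: [0.3, -1.2, 0.3]
gripper_width: 0.0877
```

>>> play_rows --series '[0, 0, 0, -0.117, 0, 0, 0, -0.117, 0, 0, 0, -0.117, 0, 0, 0, -0.117, 0, 0, 0, -0.117]'

```text
time_s: 0.93
tcp_pos: [0.2407, -0.6303, 0.226]
eef_rot: [-61.4, 89.9, 116.9]
contact_force: [0.5, 0.4, -0.9]
gripper_width: 0.0874
```

```bash
python3 go.py .575 -.057 .20
```

```text
t 0.9333 tcp [ 0.2407 -0.6303  0.226 ] q [-52.6  20.6   0.7  -0.  -70.1  50.9] F [ 0.5  0.4 -0.9] w 0.0874
toolx [-5.e-04  9.e-04 -1.e+00] jaw az 178.27 spin rad to yaw(+ about tool x = - about world z): [-3.137, 0.0046]
tool shift to target [ 0.0264 -0.5831 -0.3168]
```

>>> play_rows --series '[0, -0.036, -0.02, 0, 0, -0.036, -0.02, 0, 0, -0.036, -0.02, 0, 0, -0.036, -0.02, 0, 0, -0.036, -0.02, 0]'

```text
time_s: 1.35
tcp_pos: [0.3475, -0.4525, 0.2261]
eef_rot: [-45.4, 90.0, 132.5]
contact_force: [2.7, 0.3, 0.4]
gripper_width: 0.0876
```

>>> play_rows --series '[0, -0.036, -0.02, 0, 0, -0.036, -0.02, 0, 0, -0.036, -0.02, 0, 0, -0.036, -0.02, 0, 0, -0.036, -0.02, 0]'

```text
time_s: 1.77
tcp_pos: [0.454, -0.276, 0.2265]
eef_rot: [-73.5, 90.0, 104.4]
contact_force: [2.2, -0.7, 0.8]
gripper_width: 0.088
```

>>> play_rows --series '[0, -0.036, -0.02, 0, 0, -0.036, -0.02, 0, 0, -0.036, -0.02, 0, 0, -0.036, -0.02, 0, 0, -0.03, -0.016, 0]'

```text
time_s: 2.18
tcp_pos: [0.5567, -0.105, 0.2264]
eef_rot: [-83.9, 90.0, 94.1]
contact_force: [1.1, -1.4, 0.8]
gripper_width: 0.0877
```

>>> play_rows --series '[0, -0.02, 0, 0, 0, -0.02, 0, 0, 0, -0.007, 0, 0, 0, 0, 0, 0, 0, 0, 0, 0]'

```text
time_s: 2.6
tcp_pos: [0.5573, -0.0606, 0.2264]
eef_rot: [17.6, 90.0, -164.4]
contact_force: [-0.9, -0.1, 0.6]
gripper_width: 0.0876
```

```bash
python3 go.py .575 -.057 .075; python3 - <<'E'
from plant import capture
import cv2,pickle
d={n:capture(n) for n in("wrist","top")}
pickle.dump(d,open("c1.pkl","wb"))
cv2.imwrite("pics/w1.png",d["wrist"]["img"]);cv2.imwrite("pics/t1.png",d["top"]["img"])
print(d["wrist"]["K"],d["wrist"]["k1"],d["wrist"]["world_from_camera"].round(3))
E
```

```text
t 2.6 tcp [ 0.5573 -0.0606  0.2264] q [ 13.8   9.8 -14.    0.  -66.2 -15.8] F [-0.9 -0.1  0.6] w 0.0876
toolx [-4.e-04 -1.e-04 -1.e+00] jaw az 177.99 spin rad to yaw(+ about tool x = - about world z): [3.1414, -0.0002]
tool shift to target [ 0.1514 -0.0043 -0.0176]
[[345.89147606   0.         316.75240187]
 [  0.         345.89147606 198.39310427]
 [  0.           0.           1.        ]] 0.02370206641651217 [[-0.999  0.034  0.01   0.554]
 [ 0.035  0.955  0.295 -0.141]
 [ 0.     0.295 -0.955  0.385]
 [ 0.     0.     0.     1.   ]]
```

View pics/w1.png

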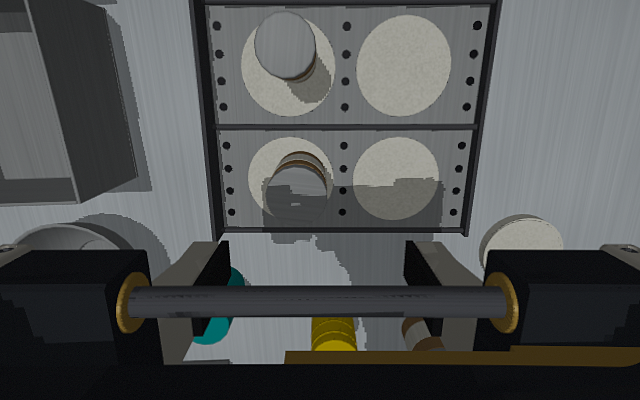

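The wrist picture shows the old tin at about (298,190), between the back disc and the shadow edge. The tall tin is at (285,45), well to the side. I'll check the old tin's lid against the measured position.

```bash
python3 - <<'E'
from h import *
d=pickle.load(open("c1.pkl","rb"));w=d["wrist"]
print(proj(w,[[.575,-.057,.11],[.585,-.054,.03],[.475,-.0506,.03],[.574,-.169,.145]]))
im=cv2.convertScaleAbs(w["img"],alpha=2); 
for z,r,c in((.11,.026,(0,0,255)),(.03,.026,(255,0,0))):
  a=np.linspace(0,6.28,60); P=np.c_[.575+r*np.cos(a),-.057+r*np.sin(a),np.full(60,z)]
  for p in proj(w,P): cv2.circle(im,tuple(int(round(v)) for v in p),0,c,-1)
w=dict(w,img=im); crop(w,220,0,260,250,3,"pics/w1c.png")
E
```

```text
[[295.07842698 198.57316688]
 [290.29498545 179.18222912]
 [394.78105772 178.69494988]
 [283.74855865  46.56118483]]
```

View pics/w1c.png

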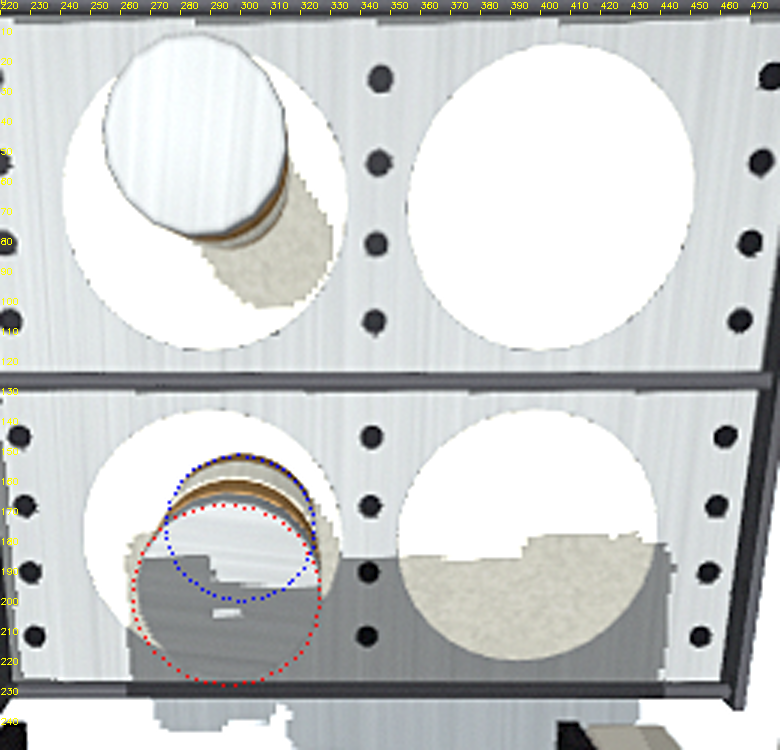

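>>> play_rows --series '[0, -0.004, -0.0177, 0, 0.03, 0, 0, 0, 0.035, 0, 0, 0, 0.03, 0, 0, 0, 0.025, 0, 0, 0]'

```text
time_s: 3.12
tcp_pos: [0.5743, -0.0586, 0.1045]
eef_rot: [0.9, 89.9, 178.7]
contact_force: [0.2, -0.4, 0.3]
gripper_width: 0.0873
```

>>> play_rows --series '[0.02, 0, 0, 0, 0.014, 0, 0, 0, 0.006, 0, 0, 0, 0, 0, 0, 0, 0, 0, 0, 0]'

```text
time_s: 3.53
tcp_pos: [0.5756, -0.0579, 0.067]
eef_rot: [141.4, 90.0, -40.7]
contact_force: [0.1, 0.7, -0.4]
gripper_width: 0.0876
```

```bash
python3 go.py .575 -.0575 .066
```

```text
t 3.5333 tcp [ 0.5756 -0.0579  0.067 ] q [ 13.6  20.3 -23.1   0.  -46.7 -15.7] F [ 0.1  0.7 -0.4] w 0.0876
toolx [ 3.e-04 -2.e-04 -1.e+00] jaw az 177.9 spin rad to yaw(+ about tool x = - about world z): [3.1399, -0.0017]
tool shift to target [ 0.001  -0.0004  0.0007]
```

Close with moderate grip.

>>> play_rows --series '[0, 0, 0, 0, 0, 0, 0, 0, 0, 0, 0, 0, 0, 0, 0, 0, 0, 0, 0, 0]' --jaw 40 --squeeze 25

```text
time_s: 3.95
tcp_pos: [0.5756, -0.0571, 0.0671]
eef_rot: [-163.9, 89.9, 14.0]
contact_force: [-0.5, -1.0, -0.1]
gripper_width: 0.0598
```

>>> play_rows --series '[0, 0, 0, 0, 0, 0, 0, 0, 0, 0, 0, 0, 0, 0, 0, 0, 0, 0, 0, 0]'

```text
time_s: 4.37
tcp_pos: [0.5753, -0.0572, 0.0668]
eef_rot: [16.5, 90.0, -165.5]
contact_force: [-2.6, 1.0, 4.8]
gripper_width: 0.0515
```

>>> play_rows --series '[-0.004, 0, 0, 0, -0.007, 0, 0, 0, -0.007, 0, 0, 0, -0.004, 0, 0, 0, -0.003, 0, 0, 0]'

```text
time_s: 4.78
tcp_pos: [0.5758, -0.0572, 0.0925]
eef_rot: [-166.5, 89.9, 11.4]
contact_force: [0.2, -0.0, -3.2]
gripper_width: 0.0516
```

>>> play_rows --series '[0, 0, 0.01, 0, 0, -0.001, 0.02, 0, 0, -0.001, 0.025, 0, 0, -0.001, 0.025, 0, 0, 0, 0.0207, 0]'

```text
time_s: 5.2
tcp_pos: [0.4722, -0.0508, 0.0911]
eef_rot: [-0.9, 89.9, 177.0]
contact_force: [-0.6, 0.1, -2.1]
gripper_width: 0.0514
```

>>> play_rows --series '[0, 0, 0, 0, 0, 0, 0, 0, 0, 0, 0, 0, 0, 0, 0, 0, 0, 0, 0, 0]'

```text
time_s: 5.62
tcp_pos: [0.4754, -0.0506, 0.0915]
eef_rot: [164.2, 90.0, -17.8]
contact_force: [-1.3, 0.3, -2.6]
gripper_width: 0.0515
```

```bash
python3 go.py .475 -.0506 .0675;python3 - <<'E'
from plant import capture
import cv2
from h import *
s=capture("scene");crop(s,170,120,160,120,5,"pics/s2.png")
E
```

```text
t 5.6167 tcp [ 0.4754 -0.0506  0.0915] q [ 17.6  10.  -34.    0.  -46.  -19.7] F [-1.3  0.3 -2.6] w 0.0515
toolx [ 1.e-04 -0.e+00 -1.e+00] jaw az 177.93 spin rad to yaw(+ about tool x = - about world z): [3.1404, -0.0012]
tool shift to target [0.024  0.     0.0004]
```

View pics/s2.png

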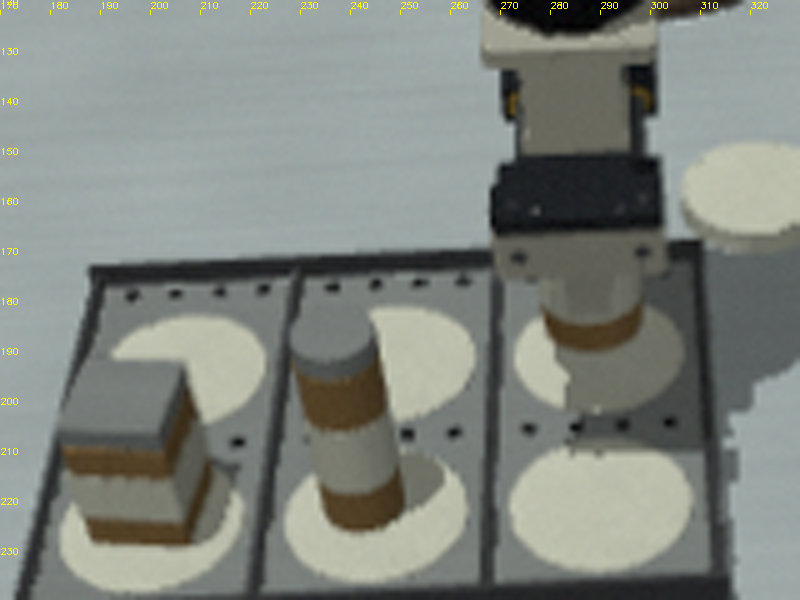

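The old tin is held upright over the front disc, its base near (288,188), and the back disc is empty. Next I'll lower it.

>>> play_rows --series '[0.008, 0, 0, 0, 0.008, 0, 0, 0, 0.004, 0, 0, 0, 0.002, 0, 0, 0, 0.001, 0, 0, 0]'

```text
time_s: 6.08
tcp_pos: [0.4744, -0.0508, 0.0677]
eef_rot: [19.9, 89.9, -162.2]
contact_force: [-0.4, -0.2, -3.0]
gripper_width: 0.0516
```

>>> play_rows --series '[0.001, 0, 0, 0, 0, 0, 0, 0, 0, 0, 0, 0, 0, 0, 0, 0, 0, 0, 0, 0]'

```text
time_s: 6.5
tcp_pos: [0.475, -0.0506, 0.0678]
eef_rot: [-164.1, 90.0, 13.9]
contact_force: [-0.6, 0.7, -2.7]
gripper_width: 0.0517
```

>>> play_rows --series '[0.0007, 0, 0, 0, 0.0005, 0, 0, 0, 0.0005, 0, 0, 0, 0, 0, 0, 0, 0, 0, 0, 0]'

```text
time_s: 6.92
tcp_pos: [0.475, -0.0506, 0.0667]
eef_rot: [179.2, 90.0, -2.9]
contact_force: [-3.5, 0.2, 7.7]
gripper_width: 0.0518
```

Contact made, with force up to +7.7 N. Release and retreat upward.

>>> play_rows --series '[0, 0, 0, 0, 0, 0, 0, 0, 0, 0, 0, 0, 0, 0, 0, 0, 0, 0, 0, 0]' --jaw 85

```text
time_s: 7.33
tcp_pos: [0.4749, -0.0506, 0.0658]
eef_rot: [94.2, 90.0, -87.9]
contact_force: [1.0, 0.4, 0.4]
gripper_width: 0.0738
```

>>> play_rows --series '[-0.01, 0, 0, 0, -0.025, 0, 0, 0, -0.035, 0, 0, 0, -0.035, 0, 0, 0, -0.03, 0, 0, 0]'

```text
time_s: 7.75
tcp_pos: [0.4749, -0.0508, 0.2031]
eef_rot: [173.0, 89.9, -9.0]
contact_force: [0.3, 0.1, -0.1]
gripper_width: 0.0745
```

```bash
python3 go.py .429 .158 .20
```

```text
t 7.75 tcp [ 0.4749 -0.0508  0.2031] q [ 17.6   2.7 -25.5   0.  -61.8 -19.7] F [ 0.3  0.1 -0.1] w 0.0745
toolx [ 9.e-04 -1.e-04 -1.e+00] jaw az 177.95 spin rad to yaw(+ about tool x = - about world z): [3.1407, -0.0009]
tool shift to target [ 0.003  -0.207   0.0534]
```

>>> play_rows --series '[0, -0.025, 0.006, 0, 0, -0.035, 0.009, 0, 0, -0.036, 0.009, 0, 0, -0.036, 0.009, 0, 0, -0.035, 0.009, 0]' --jaw 100

```text
time_s: 8.17
tcp_pos: [0.4382, 0.1192, 0.2011]
eef_rot: [-137.6, 90.0, 40.3]
contact_force: [0.7, 0.8, -0.0]
gripper_width: 0.0871
```

>>> play_rows --series '[0, -0.025, 0.007, 0, 0, -0.015, 0.0044, 0, 0, 0, 0, 0, 0, 0, 0, 0, 0, 0, 0, 0]'

```text
time_s: 8.58
tcp_pos: [0.4288, 0.1579, 0.2007]
eef_rot: [41.9, 90.0, -140.2]
contact_force: [-0.5, -0.8, 0.5]
gripper_width: 0.0873
```

```bash
python3 go.py .429 .158 .036; python3 - <<'E'
from plant import capture
from h import *
w=capture("wrist"); s=capture("scene"); pickle.dump({"wrist":w,"scene":s},open("c2.pkl","wb"))
im=cv2.convertScaleAbs(w["img"],alpha=1.5)
a=np.linspace(0,6.28,80)
for x,y,z,r,c in((.429,.158,.08,.026,(0,0,255)),(.429,.158,0,.026,(255,0,0)),(.475,-.0506,.11,.026,(0,0,255))):
  for p in proj(w,np.c_[x+r*np.cos(a),y+r*np.sin(a),np.full(80,z)]): cv2.circle(im,tuple(int(round(v)) for v in p),0,c,-1)
cv2.imwrite("pics/w2.png",im); crop(s,170,120,160,120,5,"pics/s3.png")
E
```

```text
t 8.5833 tcp [0.4288 0.1579 0.2007] q [ 45.    0.7 -27.8  -0.  -61.5 -47.1] F [-0.5 -0.8  0.5] w 0.0873
toolx [-3.e-04 -3.e-04 -1.e+00] jaw az 177.96 spin rad to yaw(+ about tool x = - about world z): [3.1408, -0.0008]
tool shift to target [ 0.1647 -0.0002 -0.0003]
```

View pics/w2.png

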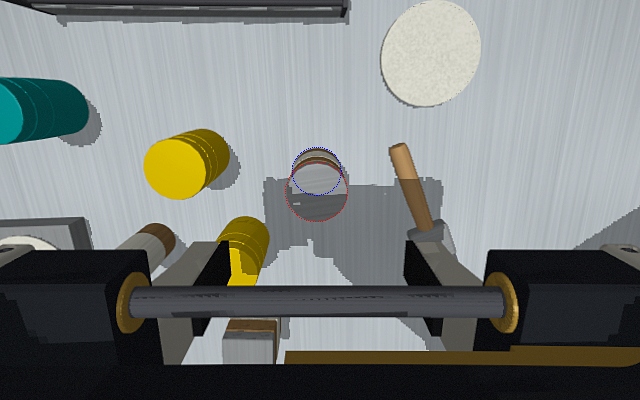

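View pics/s3.png

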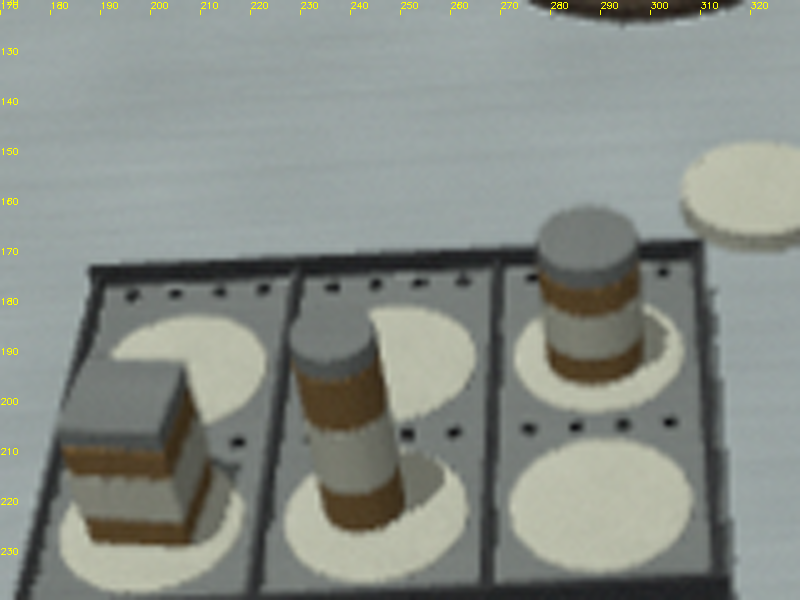

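The old tin stands upright inside the front disc, and the overlay of the new tin's lid and base fits the wrist picture at about (317,185). Next I'll lower on to the new tin.

>>> play_rows --series '[0.02, 0, 0, 0, 0.03, 0, 0, 0, 0.03, 0, 0, 0, 0.03, 0, 0, 0, 0.02, 0, 0, 0]'

```text
time_s: 9.1
tcp_pos: [0.4282, 0.1565, 0.0686]
eef_rot: [35.7, 89.9, -146.4]
contact_force: [-1.0, 0.5, -0.5]
gripper_width: 0.0875
```

>>> play_rows --series '[0.015, 0, 0, 0, 0.01, 0, 0, 0, 0.006, 0, 0, 0, 0, 0, 0, 0, 0, 0, 0, 0]'

```text
time_s: 9.52
tcp_pos: [0.4292, 0.1578, 0.04]
eef_rot: [79.6, 90.0, -102.6]
contact_force: [-0.8, 0.3, -0.2]
gripper_width: 0.0877
```

>>> play_rows --series '[0, 0, 0, 0, 0, 0, 0, 0, 0, 0, 0, 0, 0, 0, 0, 0, 0, 0, 0, 0]' --jaw 40

```text
time_s: 9.93
tcp_pos: [0.429, 0.1583, 0.0402]
eef_rot: [-134.9, 90.0, 43.0]
contact_force: [-0.9, 0.1, 0.4]
gripper_width: 0.0601
```

>>> play_rows --series '[0, 0, 0, 0, 0, 0, 0, 0, 0, 0, 0, 0, 0, 0, 0, 0, 0, 0, 0, 0]'

```text
time_s: 10.35
tcp_pos: [0.4289, 0.1583, 0.04]
eef_rot: [-128.9, 90.0, 49.0]
contact_force: [-2.5, -0.1, 6.0]
gripper_width: 0.0519
```

>>> play_rows --series '[-0.01, 0, 0, 0, -0.02, 0, 0, 0, -0.03, 0, 0, 0, -0.03, 0, 0, 0, -0.03, 0, 0, 0]'

```text
time_s: 10.77
tcp_pos: [0.4281, 0.1576, 0.1604]
eef_rot: [36.2, 89.9, -145.9]
contact_force: [0.3, 1.4, -4.2]
gripper_width: 0.0516
```

>>> play_rows --series '[-0.02, 0, 0, 0, -0.015, 0, 0, 0, -0.005, 0, 0, 0, 0, 0, 0, 0, 0, 0, 0, 0]'

```text
time_s: 11.18
tcp_pos: [0.4282, 0.1578, 0.1987]
eef_rot: [22.3, 89.9, -159.8]
contact_force: [-0.1, 0.3, -3.4]
gripper_width: 0.0518
```

```bash
python3 go.py .585 -.0545 .2
```

```text
t 11.1833 tcp [0.4282 0.1578 0.1987] q [ 45.    0.8 -28.   -0.  -61.3 -47.1] F [-0.1  0.3 -3.4] w 0.0518
toolx [-1.4e-03 -5.0e-04 -1.0e+00] jaw az 177.92 spin rad to yaw(+ about tool x = - about world z): [3.1402, -0.0014]
tool shift to target [-0.0014  0.2065 -0.1644]
```

>>> play_rows --series '[0, 0.015, -0.012, 0, 0, 0.025, -0.02, 0, 0, 0.03, -0.024, 0, 0, 0.03, -0.024, 0, 0, 0.03, -0.024, 0]'

```text
time_s: 11.6
tcp_pos: [0.528, 0.023, 0.1978]
eef_rot: [16.8, 89.8, -165.2]
contact_force: [1.7, 1.0, -2.8]
gripper_width: 0.0511
```

>>> play_rows --series '[0, 0.03, -0.024, 0, 0, 0.025, -0.02, 0, 0, 0.015, -0.012, 0, 0, 0.0065, -0.0044, 0, 0, 0, 0, 0]'

```text
time_s: 12.02
tcp_pos: [0.5854, -0.0557, 0.1971]
eef_rot: [12.7, 89.8, -169.5]
contact_force: [0.7, 0.7, -3.6]
gripper_width: 0.0516
```

>>> play_rows --series '[0.01, 0, 0, 0, 0.01, 0, 0, 0, 0.01, 0, 0, 0, 0.005, 0, 0, 0, 0, 0, 0, 0]'

```text
time_s: 12.43
tcp_pos: [0.5843, -0.0535, 0.1629]
eef_rot: [6.6, 89.8, -175.4]
contact_force: [0.3, -1.2, -3.1]
gripper_width: 0.0518
```

```bash
python3 go.py .585 -.0545 .070;python3 - <<'E'
from plant import capture
from h import *
s=capture("scene");crop(s,170,120,160,120,5,"pics/s4.png")
E
```

```text
t 12.4333 tcp [ 0.5843 -0.0535  0.1629] q [ 13.8  15.2 -15.7  -0.  -59.3 -15.8] F [ 0.3 -1.2 -3.1] w 0.0518
toolx [-3.1e-03 -2.0e-04 -1.0e+00] jaw az 177.99 spin rad to yaw(+ about tool x = - about world z): [3.1414, -0.0002]
tool shift to target [ 0.0929  0.001  -0.001 ]
```

View pics/s4.png

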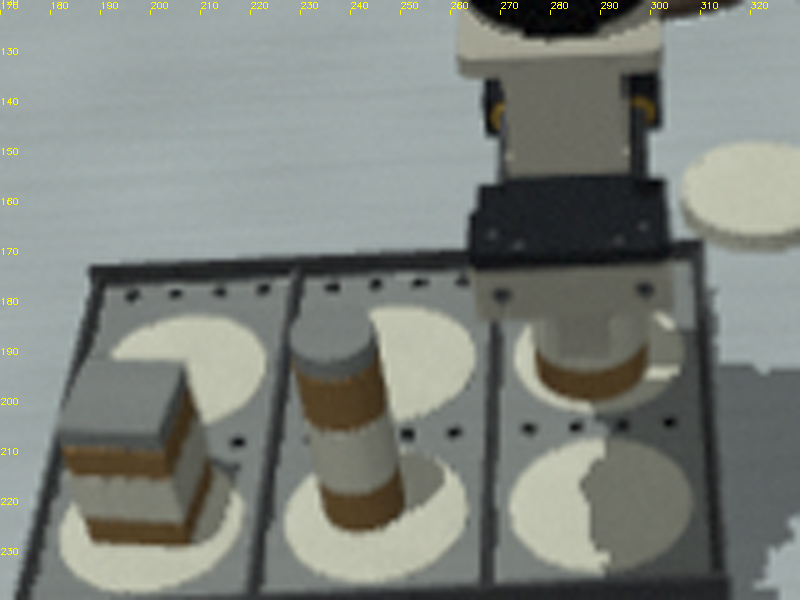

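>>> play_rows --series '[0.015, 0, 0, 0, 0.02, 0.001, -0.001, 0, 0.02, 0, 0, 0, 0.015, 0, 0, 0, 0.01, 0, 0, 0]'

```text
time_s: 12.9
tcp_pos: [0.5863, -0.0549, 0.0838]
eef_rot: [7.8, 90.0, -174.3]
contact_force: [-0.2, -0.3, -3.0]
gripper_width: 0.0518
```

>>> play_rows --series '[0.005, 0, 0, 0, 0.003, 0, 0, 0, 0.001, 0, 0, 0, 0, 0, 0, 0, 0, 0, 0, 0]'

```text
time_s: 13.32
tcp_pos: [0.5873, -0.055, 0.0767]
eef_rot: [-170.7, 89.9, 7.3]
contact_force: [0.5, 0.0, -3.3]
gripper_width: 0.0515
```

```bash
python3 go.py .585 -.0545 .070
```

```text
t 13.3167 tcp [ 0.5873 -0.055   0.0767] q [ 13.6  20.5 -21.1   0.  -48.3 -15.7] F [ 0.5  0.  -3.3] w 0.0515
toolx [ 1.4e-03  2.0e-04 -1.0e+00] jaw az 177.95 spin rad to yaw(+ about tool x = - about world z): [3.1406, -0.0009]
tool shift to target [ 0.0067 -0.0004  0.0024]
```

>>> play_rows --series '[0.002, 0, 0.0025, 0, 0.002, 0, 0, 0, 0.001, 0, 0, 0, 0.0005, 0, 0, 0, 0, 0, 0, 0]'

```text
time_s: 13.73
tcp_pos: [0.5841, -0.0551, 0.0702]
eef_rot: [13.3, 90.0, -168.7]
contact_force: [1.0, -0.5, -3.0]
gripper_width: 0.0516
```

>>> play_rows --series '[0.0005, 0, 0, 0, 0.0005, 0, 0, 0, 0.0003, 0, 0, 0, 0, 0, 0, 0, 0, 0, 0, 0]'

```text
time_s: 14.15
tcp_pos: [0.5843, -0.0551, 0.0701]
eef_rot: [165.7, 90.0, -16.4]
contact_force: [-3.3, 1.0, 7.5]
gripper_width: 0.052
```

On the deck (+7.5 N). Release and retreat.

>>> play_rows --series '[0, 0, 0, 0, 0, 0, 0, 0, 0, 0, 0, 0, 0, 0, 0, 0, 0, 0, 0, 0]' --jaw 85

```text
time_s: 14.57
tcp_pos: [0.5843, -0.0551, 0.069]
eef_rot: [148.7, 90.0, -33.3]
contact_force: [0.0, -0.5, 0.5]
gripper_width: 0.0737
```

>>> play_rows --series '[-0.01, 0, 0, 0, -0.025, 0, 0, 0, -0.035, 0, 0, 0, -0.035, 0, 0, 0, -0.03, 0, 0, 0]'

```text
time_s: 14.98
tcp_pos: [0.5845, -0.0552, 0.2073]
eef_rot: [173.8, 89.9, -8.2]
contact_force: [0.5, 0.7, -0.3]
gripper_width: 0.0748
```

>>> play_rows --series '[-0.01, 0, 0.02, 0, 0, -0.03, 0.02, 0, 0, -0.03, 0.02, 0, 0, -0.03, 0.02, 0, 0, -0.03, 0.02, 0]'

```text
time_s: 15.4
tcp_pos: [0.4877, 0.0692, 0.215]
eef_rot: [-150.7, 89.9, 27.1]
contact_force: [0.9, 0.9, -0.4]
gripper_width: 0.0745
```

>>> play_rows --series '[0, -0.03, 0.02, 0, 0, -0.03, 0, 0, 0, -0.03, 0, 0, 0, -0.01, 0, 0, 0, 0, 0, 0]'

```text
time_s: 15.82
tcp_pos: [0.4724, 0.1714, 0.2148]
eef_rot: [-143.7, 89.9, 34.4]
contact_force: [-0.2, 0.1, -0.2]
gripper_width: 0.0745
```

```bash
python3 go.py;python3 - <<'E'
from plant import capture
from h import *
s=capture("scene");t=capture("top");crop(s,170,130,160,120,5,"pics/s5.png");crop(t,330,140,155,120,5,"pics/t5.png")
E
```

```text
t 15.8167 tcp [0.4724 0.1714 0.2148] q [ 42.4   4.6 -21.7   0.  -63.6 -44.3] F [-0.2  0.1 -0.2] w 0.0745
toolx [ 9.e-04  6.e-04 -1.e+00] jaw az 178.1 spin rad to yaw(+ about tool x = - about world z): [-3.1398, 0.0017]
```

View pics/s5.png

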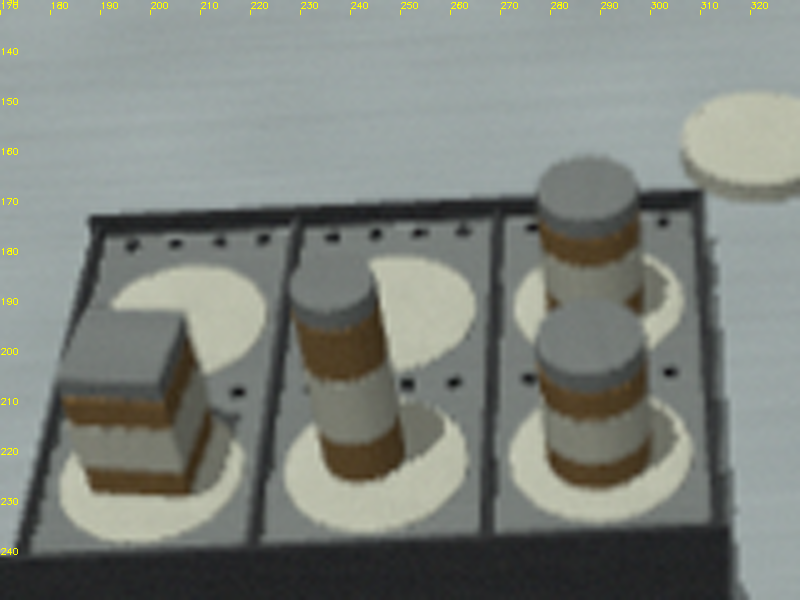

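View pics/t5.png

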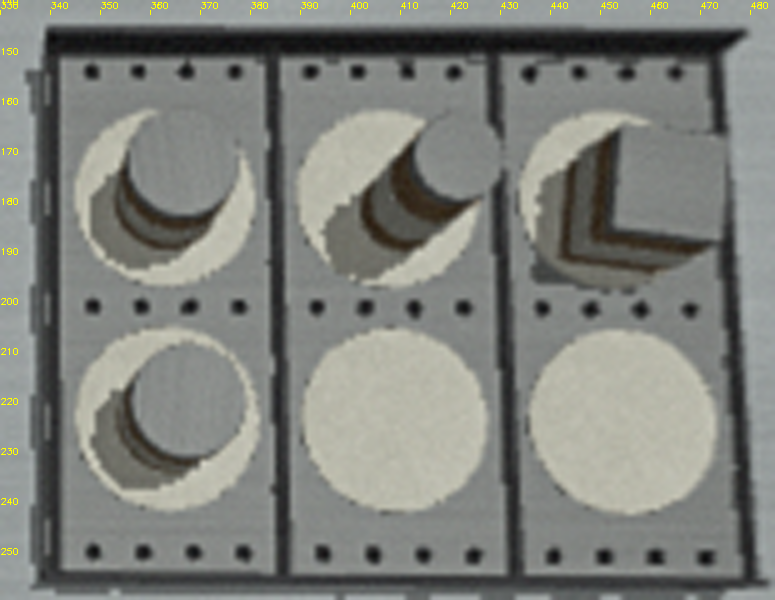

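Both pictures show two short tins standing upright, well inside their discs: lids at about (367,222) front and (366,172) back in the top view. The tall tin's lid is unchanged at about (421,171).

```bash
python3 -c "
from plant import close_job; print(close_job())"
```

```text
the job is handed in; nothing more can be done
None
```

I moved the old tin from the back disc to the front disc of its row. Then I took the matching tin from the counter, stood it on the back disc behind it, and handed the job in at about 16 s of the 56 s allowed.

In the last scene and top pictures, both tins are upright and well inside their discs. The tall tin and the square tin on the shelf look the same as in the first pictures. The gripper was open and clear of everything. The highest force reading at the end of any move was about 8 N. No check failed or disagreed; the cameras and the arm's own position readings matched within about 2 mm.

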